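# Find and open the socket flap in the signing table's power box

### The arm

A 6-joint arm with a two-finger parallel gripper is mounted at the origin on the work surface. World frame = base frame: x ahead of the robot, y to its left, z up, the work surface at z = 0. Lengths are in m, angles in rad, forces in N, time in s.
With the tool pointing down it reaches from about 0.225 to 0.875 m from the base axis. Payload 3.4 kg.
Tool frame: the origin (TCP) lies at the very end of the fingers, on their centre line; the grasp point (between the pads) lies 19 mm behind it (manip.hold_point_z is the distance from the TCP to the grasp point, in m); z points along the fingers, x is the direction in which the jaws open and shut, and the axes are right-handed (so a half turn about z gives the same grasp; the last joint's range is limited). The gripper opens to 85 mm and grips with 20 to 120 N. Pads are 22 mm wide; open, the fingers measure 114 mm over their backs; the gripper's body (76 mm by 85 mm) begins 54 mm behind the grasp point. The pads swing forward as they close: fully open they stand 13 mm farther back than shut.
Start: joints at [-0.121, 0.276, 1.505, -0, 1.361, -0.121], TCP at [0.575, -0, 0.231] pointing down, gripper open.
Joint ranges: [-2.89, 2.89], [-0.75, 2.08], [0.22, 2.7], [-1.18, 4.32], [0.11, 2.71], [-2.7, 2.7]. Speed limits (rad/s): [2.57, 2.57, 3.14, 3.14, 3.14, 3.14].

### API

Orientations are given as a unit quaternion [w, x, y, z].
In Python, from rig import manip gives the robot as it stands.
- The arm moves only by the tool apply_moves, never from a script. Its argument "commands" is one flat list of numbers, 6 for each row, row after row: the shift along the tool's x, y, z normalised to -1 to 1, where 1 is 0.03 m, then the turn, a rotation vector about the tool's x, y, z normalised to -1 to 1, where 1 is 0.15 rad. A call has 1 to 20 rows; each row shifts and turns the commanded pose from where the row before left it, along the tool's axes as they then stand; what a row does not reach is not made up. A row lasts 1/10 s, in which the tool goes at most 50 mm and 8.59 degrees, less where a joint would pass 70% of its speed; a pose out of reach is approached as far as the arm can. A call with a number of a shift or a turn outside -1 to 1 is refused whole. A call with a gripper value outside its range is refused whole. "jaw" is the opening, from -1 (shut) to 1 (fully open), set as the call begins (left out, the last holds). The fingers move at their own pace and stop on an object; "newtons" is the grip in N (left out, the last holds). Time passes only in rows, so rows that do not move let the fingers close. It gives the time, the measured TCP pose, the force and the opening at its end, in the units of the state.
- manip.get_state(): the state, without advancing time (a new reading comes with each control period).
- manip.get_image(name): name is "scene" or "side" or "wrist"; returns a dict with "frame" (480x640x3 uint8, red, green, blue), "fx", "fy", "cx", "cy" (pixels), "k1" (the pictures are not rectified: a ray, as slopes to the right and down, at radius r is drawn at 1 + k1 r^2 times it, then the intrinsics apply), "extrinsics" (4x4, takes a point from camera to world coordinates); the wrist camera has in their place "mount" (4x4, takes a point from camera to tool coordinates, whose origin is the TCP and whose axes are the tool frame's). Camera axes: x right, y up, looking along -z (the intrinsics and any distortion apply to the point x, -y, -z); pixel columns grow to the right and rows downward; lengths in m; the calibration is good to about 2 mm. A picture is of the moment at which its call begins: read the wrist's pose just before it. There is no depth.
- manip.sign_off(): hands the job in, once; it reports no verdict.
The state is a dict: "clock": time; "qpos": joint angles; "qd": joint speeds; "effort": joint torques, N m; "position": TCP position; "ee_rot": TCP orientation; "contact_force": force on the tool from outside, world axes, zero at the start; "moment": the same for the moment, N m; "width": finger opening in m.
Only numpy, scipy, OpenCV 4.12 (cv2) and the standard library are available. Lean on these libraries where they do the work, as an engineer would, in place of code of your own. Each camera call takes 0.05 s, during which the arm holds its last target. There are 200 camera calls.

### The job

The long box on the signing table has four identical wooden panels in its top; three are fixed blanks and one is a see-saw flap over the mains sockets. Press the panels gently with the fingertips near the edge on the robot's side to find the one that rocks, then push that edge down until the flap is open as far as it goes, leave it standing open, and draw the hand clear. Only touch and push: do not pinch or lift anything, and leave the books, mug, pencil tin and marker pen where they are.

Things in the scene. Friction and masses are not known exactly. Their poses are not given: they have to be found in the camera images.
- power_box: Long dark wooden box fixed to the table, 150 (x) by 500 (y) by 78 mm high. Origin: centre of its underside; x points across it away from the robot, y along it, z up; it can stand a little turned. Four bays in a row along y, 118 mm apart: wells 114 (x) by 104 mm (y), floor 67 mm below the top, each closed by a light wooden panel, all alike, flush in an aluminium rim. Which bay has the flap differs.
- flap (a joint): Angle of the flap in rad about its pivot, which runs along the box's y through the panel's middle, 6 mm below its top. 0: shut, flush. Grows as the half on the robot's side (-x) is pressed down (2 to 3 N) and the far edge rises; stop at 1.1, wide open. Friction keeps it at any angle. A press on the far half or on the pivot line does nothing. The value does not tell the bay.
- bay_1 (a point): Centre of the top of the panel in bay 1 (box y = -177 mm; bay 1 is at the -y end), 78 mm above the table, axes of the box. Panel 110 (x) by 100 mm (y), 12 mm thick. A fixed blank sits on a foam gasket: pressed anywhere it only sinks evenly, 1 mm for about 8 N, 4 mm at most. In the flap's well the half on the robot's side is empty; a socket block stands 40 mm high on the floor of the far half.
- bay_2 (a point): Centre of the top of the panel in bay 2 (box y = -59 mm; bay 1 is at the -y end), 78 mm above the table, axes of the box. Same panel as in bay 1: a blank or the flap.
- bay_3 (a point): Centre of the top of the panel in bay 3 (box y = 59 mm; bay 1 is at the -y end), 78 mm above the table, axes of the box. Same panel as in bay 1: a blank or the flap.
- bay_4 (a point): Centre of the top of the panel in bay 4 (box y = 177 mm; bay 1 is at the -y end), 78 mm above the table, axes of the box. Same panel as in bay 1: a blank or the flap.
- books: Stack of three dark hardback books, 150 by 210 mm, 48 mm high, loose beyond the box. Origin: centre of the underside. Leave alone.
- mug: White mug, 80 mm across, 92 mm high, handle on one side, loose beyond the box. Origin: centre of the underside. Leave alone.
- pencil_tin: Shallow open yellow tin with pencils, 185 by 75 mm, 18 mm high, loose at the +y end of the box. Origin: centre of the underside. Leave alone.
- marker: Grey and black marker pen, 128 mm long (its x), 14 mm thick, lying on the table on the robot's side of the box. Origin: underside, mid length. Leave alone.

How it is judged:
On the way:
1. the flap has begun to rock under the fingertips (value of joint flap above 0.06 rad and contact force between the fingers and anything else above 0.3 N), for 0.02 s.
At the end, for the whole second after the job is handed in: The flap stands open at rest, turned at least 0.9 rad (its stop is at 1.1 rad), and the books, mug, pencil tin and marker are within 30 mm of where they stood (value of joint flap above 0.9 rad and velocity of joint flap between -0.05 and 0.05 rad/s and distance of each of books, mug, pencil_tin, marker from where it was at the start of the episode below 0.03 m); the robot touches nothing.
It fails at once if something is pressed or squeezed with more than 40 N (contact force between the fingers and anything else above 40 N).
It fails at once if the flap is pinched between the fingers (x of the grasp point in the frame of flap between -0.055 and 0.055 m and y of the grasp point in the frame of flap between -0.05 and 0.05 m and z of the grasp point in the frame of flap between -0.007 and 0.007 m).
It fails at once if the books, mug, pencil tin or marker is moved, lifted or tipped (distance of any of books, mug, pencil_tin, marker from where it was at the start of the episode above 0.03 m or angle between any of books, mug, pencil_tin, marker's own z axis and vertical above 0.35 rad).
It also fails if it takes over 48 s, if anything falls off the work surface, if the arm or the gripper's body presses on something with over 40 N, if the wrist force passes 120 N, or if a joint passes its speed limit or range.

## Working session

There is one attempt and no reset: what is moved stays moved. The work goes in short steps, Python scripts to look and compute and a tool call to move; the robot and the scene stay as the last step left them, time stands still between calls to the robot, and variables do not carry over. Pictures are saved under pics/ and viewed, about 8 in all and at most 12, crops included, and the job is handed in when it is done.

Besides the shell and the picture viewer there is one more tool, called after ">>>" as name(argument=value, ...), one argument or row to a line, values as JSON. apply_moves: Moves the arm, as the interface text tells. Scaled input: -1 to 1 covers 0.03 m each way for a shift and 0.15 rad each way for a turn. Its arguments: {"type":"object","properties":{"commands":{"type":"array"},"jaw":{"type":"number"},"newtons":{"type":"number"}},"required":["commands"]}

```bash
mkdir -p pics; python3 - <<'E'
from rig import manip
import cv2,pickle
s=manip.get_state();print({k:s[k] for k in('clock','position','ee_rot','contact_force','width')})
d={}
for n in("scene","side","wrist"):
    s=manip.get_state();i=manip.get_image(n);i['state']=s;d[n]=i
    print(n,[round(float(i[k]),3) for k in('fx','fy','cx','cy','k1')]);print(i.get('extrinsics',i.get('mount')))
    cv2.imwrite(f'pics/{n}0.png',i['frame'][:,:,::-1])
pickle.dump(d,open('d0.pkl','wb'))
E
```

```text
{'clock': 0.0, 'position': array([5.74462164e-01, 6.90384277e-05, 2.30394385e-01]), 'ee_rot': array([-1.26201484e-04,  9.99999531e-01, -2.33471853e-06, -9.60401723e-04]), 'contact_force': array([-0.57902877,  0.44692786,  0.03080763]), 'width': 0.08542181556022924}
scene [556.638, 556.638, 310.336, 240.983, -0.062]
[[ 0.04059856 -0.69806464  0.71488287  1.356003  ]
 [ 0.99906465  0.03901991 -0.01863546  0.09179139]
 [-0.0148859   0.71497077  0.69899585  0.83944456]
 [ 0.          0.          0.          1.        ]]
side [613.282, 613.282, 322.267, 242.559, -0.113]
[[ 0.93897581  0.17623198 -0.29540941  0.20046137]
 [-0.34396776  0.47290809 -0.81119918 -0.93457676]
 [-0.00325774  0.86330772  0.50466738  0.72008618]
 [ 0.          0.          0.          1.        ]]
wrist [377.674, 377.674, 326.837, 238.588, 0.002]
[[ 9.99999705e-01 -6.78063284e-04  3.61143455e-04 -6.85464818e-04]
 [-5.57888190e-04 -9.64132584e-01 -2.65420513e-01 -6.74267909e-02]
 [ 5.28162077e-04  2.65420233e-01 -9.64132678e-01 -1.44238955e-01]
 [ 0.00000000e+00  0.00000000e+00  0.00000000e+00  1.00000000e+00]]
```

View pics/scene0.png

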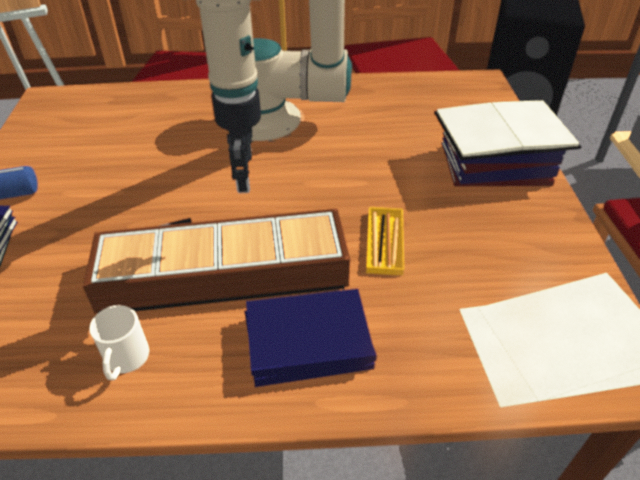

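View pics/side0.png

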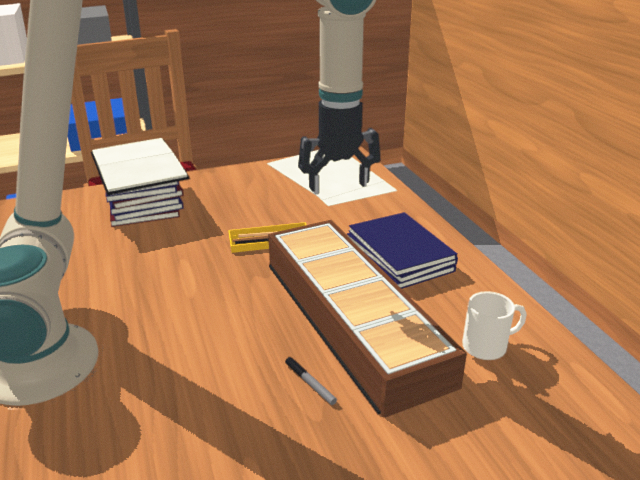

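The scene view shows the panels at about (127,253), (188,247), (248,242) and (309,237), bay 1 at left. In the side view, bay 1 is nearest at (405,340) and bay 4 is at (313,241). The marker lies at (312,381), on the robot's side of bays 1 and 2. Next I'll segment the panels in both views and triangulate.

```bash
cat > h.py <<'E'
import numpy as np,cv2
def ray(i,uv,T=None):
    uv=np.atleast_2d(np.float64(uv));K=np.array([[i['fx'],0,i['cx']],[0,i['fy'],i['cy']],[0,0,1.]])
    p=cv2.undistortPoints(uv[:,None],K,np.array([i['k1'],0,0,0.]))[:,0]
    T=i['extrinsics'] if T is None else T
    d=np.c_[p[:,0],-p[:,1],-np.ones(len(p))]@T[:3,:3].T
    return T[:3,3],d/np.linalg.norm(d,axis=1)[:,None]
def plane(i,uv,z,T=None):
    o,d=ray(i,uv,T);return o+d*((z-o[2])/d[:,2])[:,None]
def tri(o1,d1,o2,d2):
    s=np.linalg.lstsq(np.c_[d1,-d2],o2-o1,rcond=None)[0];a=o1+s[0]*d1;b=o2+s[1]*d2
    return (a+b)/2,np.linalg.norm(a-b)
E
python3 - <<'E'
import pickle,cv2,numpy as np
from h import *
d=pickle.load(open('d0.pkl','rb'))
for n,pts in(('scene',[(127,253),(188,247),(248,242),(309,237)]),('side',[(395,325),(365,300),(340,272),(313,241)])):
    f=d[n]['frame'];h=cv2.cvtColor(f,cv2.COLOR_RGB2HSV)
    print(n,[(f[v,u].tolist(),h[v,u].tolist()) for u,v in pts], 'table',[ (f[v,u].tolist(),h[v,u].tolist()) for u,v in ((300,200),(200,330))])
    R=(70,200,290,110) if n=='scene' else (260,210,220,210)
    m=cv2.inRange(h,(12,40,130),(28,165,255))
    x,y,w,hh=R;mm=np.zeros_like(m);mm[y:y+hh,x:x+w]=m[y:y+hh,x:x+w]
    mm=cv2.morphologyEx(mm,cv2.MORPH_OPEN,np.ones((2,2)))
    cs,_=cv2.findContours(mm,cv2.RETR_EXTERNAL,cv2.CHAIN_APPROX_NONE)
    for c in cs:
        if cv2.contourArea(c)>150:
            r=cv2.minAreaRect(c);b=cv2.boxPoints(r);print(cv2.contourArea(c),np.round(r[0],1),b.round().tolist())
    cv2.imwrite(f'pics/m_{n}.png',cv2.resize(np.hstack([mm[y:y+hh,x:x+w]]),None,fx=2,fy=2))
E
```

```text
scene [([245, 197, 125], [18, 125, 245]), ([245, 203, 130], [19, 120, 245]), ([244, 197, 129], [18, 120, 244]), ([245, 202, 130], [19, 120, 245])] table [([207, 133, 71], [14, 168, 207]), ([213, 136, 75], [13, 165, 213])]
2133.0 [126.  256.4] [[93.0, 239.0], [155.0, 233.0], [159.0, 274.0], [97.0, 280.0]]
2084.5 [187.  249.9] [[156.0, 232.0], [214.0, 227.0], [218.0, 267.0], [160.0, 273.0]]
2051.0 [248.1 243.7] [[219.0, 226.0], [273.0, 221.0], [277.0, 261.0], [223.0, 267.0]]
2007.5 [308.6 237.3] [[279.0, 220.0], [333.0, 214.0], [338.0, 255.0], [284.0, 260.0]]
side [([246, 202, 135], [18, 115, 246]), ([246, 202, 138], [18, 112, 246]), ([248, 207, 140], [19, 111, 248]), ([247, 207, 139], [19, 112, 247])] table [([222, 145, 90], [13, 152, 222]), ([209, 135, 82], [13, 155, 209])]
415.0 [433.5 410. ] [[416.0, 400.0], [451.0, 400.0], [451.0, 420.0], [416.0, 420.0]]
2652.5 [405.1 341.2] [[360.0, 332.0], [435.0, 307.0], [450.0, 350.0], [375.0, 375.0]]
2058.0 [370.1 303.2] [[329.0, 295.0], [400.0, 275.0], [411.0, 311.0], [340.0, 331.0]]
1602.0 [340.1 270.9] [[303.0, 264.0], [369.0, 247.0], [377.0, 278.0], [311.0, 294.0]]
9944.5 [328.5 335. ] [[261.0, 420.0], [261.0, 250.0], [396.0, 250.0], [396.0, 420.0]]
1278.5 [315.  242.7] [[281.0, 237.0], [342.0, 222.0], [349.0, 249.0], [288.0, 263.0]]
6171.5 [404.1 263.4] [[254.0, 220.0], [329.0, 126.0], [554.0, 307.0], [480.0, 400.0]]
```

```bash
python3 - <<'E'
import pickle,cv2,numpy as np
from h import *
d=pickle.load(open('d0.pkl','rb'));C={}
for n,lo in(('scene',1500),('side',1000)):
    h=cv2.cvtColor(d[n]['frame'],cv2.COLOR_RGB2HSV);m=cv2.inRange(h,(12,40,130),(28,165,255))
    x,y,w,hh=(70,200,290,110) if n=='scene' else (260,210,220,210)
    mm=np.zeros_like(m);mm[y:y+hh,x:x+w]=m[y:y+hh,x:x+w];mm=cv2.morphologyEx(mm,cv2.MORPH_OPEN,np.ones((2,2)))
    cs,_=cv2.findContours(mm,cv2.RETR_EXTERNAL,cv2.CHAIN_APPROX_NONE);L=[]
    for c in cs:
        if lo<cv2.contourArea(c)<3000:
            c=cv2.convexHull(c);P=plane(d[n],c[:,0].astype(float),.078)[:,:2].astype(np.float32)
            r=cv2.minAreaRect(P); M=cv2.moments(P)   # plane-space centroid
            ctr=np.array([M['m10'],M['m01']])/M['m00'];L.append((ctr,r,cv2.moments(c)))
    L.sort(key=lambda t:t[0][1]);C[n]=[]
    for ctr,r,M in L: print(n,ctr.round(4),np.round(r[1],3),round(r[2],1));C[n].append((M['m10']/M['m00'],M['m01']/M['m00']))
P=[]
for a,b in zip(C['scene'],C['side']):
    o1,q1=ray(d['scene'],a);o2,q2=ray(d['side'],b);p,e=tri(o1,q1[0],o2,q2[0]);P.append(p);print('tri',p.round(4),round(e,4))
P=np.array(P);print('gaps',np.linalg.norm(np.diff(P,axis=0),axis=1).round(4))
v=P[3]-P[0];print('yaw',np.arctan2(-v[0],v[1]),P.mean(0))
# marker: dark/grey, side view
print(plane(d['side'],[(288,360),(336,403)],.007).round(3))
E
```

```text
scene [ 0.5972 -0.2431] [0.115 0.103] 5.1
scene [ 0.586  -0.1267] [0.114 0.102] 4.9
scene [ 0.5757 -0.0092] [0.114 0.103] 5.1
scene [0.565  0.1078] [0.114 0.103] 5.1
side [ 0.5919 -0.2479] [0.112 0.102] 5.1
side [ 0.5813 -0.1306] [0.111 0.103] 5.2
side [ 0.5709 -0.0134] [0.111 0.102] 5.0
side [0.5614 0.1041] [0.113 0.102] 4.8
tri [ 0.5941 -0.2451  0.0725] 0.0009
tri [ 0.5832 -0.1277  0.0731] 0.0012
tri [ 0.5728 -0.0095  0.0731] 0.0011
tri [0.5629 0.1081 0.0738] 0.0008
gaps [0.1179 0.1187 0.118 ]
yaw 0.08816931732581645 [ 0.57824243 -0.06854109  0.07310632]
[[ 0.423 -0.148  0.007]
 [ 0.463 -0.274  0.007]]
```

The gaps come out at 118 mm and the panels at about 103×114 mm, so the bays are identified. The triangulated height is 73 mm against 78 mm given, which contact will settle. The box yaw is +0.088. I'll turn the closed hand so tool x lies along box y, and go above the near edge of bay 3.

>>> apply_moves(
  commands=[0,0,0,0,0,-0.922,0,0,0,0,0,-0.922,0,0,0,0,0,-0.922,0,0,0,0,0,-0.922,0,0,0,0,0,-0.922,0,0,0,0,0,-0.922,0,0,0,0,0,-0.922,0,0,0,0,0,-0.922,0,0,0,0,0,-0.922,0,0,0,0,0,-0.922,0,0,0,0,0,-0.922,0,0,0,0,0,-0.922,-0.063,-0.222,0.7,0,0,0,-0.063,-0.222,0.7,0,0,0,-0.063,-0.222,0.7,0,0,0,-0.063,-0.222,0.7,0,0,0,-0.063,-0.222,0.7,0,0,0,-0.063,-0.222,0.7,0,0,0,0,0,0,0,0,0,0,0,0,0,0,0],
  jaw=-1,
  newtons=20,
)

```text
clock: 2.15
position: [0.5364, -0.0148, 0.1054]
ee_rot: [-0.0, 0.675, 0.738, 0.0]
contact_force: [0.9, -0.8, 0.1]
width: -0.0
```

```bash
python3 - <<'E'
from rig import manip
import cv2,numpy as np
a=manip.get_image('side')['frame'][150:400,230:500];b=manip.get_image('wrist')['frame']
a=cv2.resize(a,(400,370));b=cv2.resize(b,(400,300));b=cv2.copyMakeBorder(b,0,70,0,0,0)
cv2.imwrite('pics/c1.png',np.hstack([a,b])[:,:,::-1])
E
```

```text
(no output)
```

View pics/c1.png

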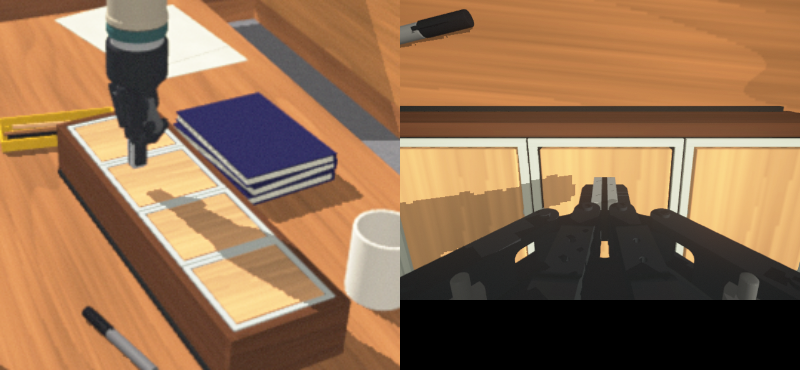

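The hand is aligned over bay 3, with the fingertip just inside its near edge. Now I'll descend in small steps.

>>> apply_moves(
  commands=[0,-0.1,0.3,0,0,0,0,0,0.3,0,0,0,0,0,0.15,0,0,0,0,0,0,0,0,0],
)

```text
clock: 2.65
position: [0.5325, -0.015, 0.0818]
ee_rot: [-0.001, 0.675, 0.738, -0.001]
contact_force: [0.7, 0.5, 0.2]
width: 0.0001
```

>>> apply_moves(
  commands=[0,0,0.1,0,0,0,0,0,0,0,0,0],
)

```text
clock: 2.85
position: [0.5332, -0.0151, 0.0796]
ee_rot: [-0.0, 0.675, 0.738, -0.0]
contact_force: [0.1, 0.4, -0.3]
width: 0.0003
```

>>> apply_moves(
  commands=[0,0,0.07,0,0,0,0,0,0,0,0,0],
)

```text
clock: 3.05
position: [0.5335, -0.0152, 0.0778]
ee_rot: [0.0, 0.675, 0.738, 0.0]
contact_force: [-0.6, -0.2, 0.1]
width: -0.0002
```

>>> apply_moves(
  commands=[0,0,0.05,0,0,0,0,0,0,0,0,0],
)

```text
clock: 3.25
position: [0.5333, -0.0152, 0.0764]
ee_rot: [0.0, 0.675, 0.738, 0.0]
contact_force: [-0.8, 0.2, 1.9]
width: 0.0
```

>>> apply_moves(
  commands=[0,0,0.05,0,0,0,0,0,0,0,0,0],
)

```text
clock: 3.45
position: [0.5331, -0.0152, 0.0747]
ee_rot: [0.0, 0.675, 0.738, -0.0]
contact_force: [-0.9, -0.3, 2.5]
width: -0.0002
```

>>> apply_moves(
  commands=[0,0,0.1,0,0,0,0,0,0,0,0,0],
)

```text
clock: 3.65
position: [0.533, -0.0152, 0.0714]
ee_rot: [-0.0, 0.675, 0.738, -0.0]
contact_force: [-1.5, -0.9, 1.5]
width: -0.0
```

At 6 mm down there is only about 2 N, where a blank would push back with about 32 N. Bay 3 is the flap, so I'll keep pushing.

>>> apply_moves(
  commands=[0,0,0.1,0,0,0,0,0,0.1,0,0,0,0,0,0.1,0,0,0,0,0,0.1,0,0,0,0,0,0,0,0,0],
)

```text
clock: 4.15
position: [0.533, -0.015, 0.0591]
ee_rot: [-0.0, 0.675, 0.738, -0.0]
contact_force: [-0.7, -0.1, 0.4]
width: -0.0001
```

>>> apply_moves(
  commands=[0,0,0.1,0,0,0,0,0,0.1,0,0,0,0,0,0.1,0,0,0,0,0,0.1,0,0,0,0,0,0,0,0,0],
)

```text
clock: 4.65
position: [0.5325, -0.015, 0.0469]
ee_rot: [-0.001, 0.675, 0.738, -0.0]
contact_force: [0.1, -0.2, -0.6]
width: -0.0002
```

>>> apply_moves(
  commands=[0,0.03,0.07,0,0,0,0,0.03,0.07,0,0,0,0,0.03,0.07,0,0,0,0,0.03,0.07,0,0,0,0,0,0,0,0,0],
)

```text
clock: 5.15
position: [0.5367, -0.0148, 0.0389]
ee_rot: [-0.0, 0.675, 0.738, -0.0]
contact_force: [0.1, -0.7, 0.7]
width: 0.0003
```

```bash
python3 - <<'E'
from rig import manip
import cv2,numpy as np
a=manip.get_image('side')['frame'][150:350,230:450];b=manip.get_image('scene')['frame'][120:300,150:350]
a=cv2.resize(a,(400,364));b=cv2.resize(b,(400,364))
cv2.imwrite('pics/c2.png',np.hstack([a,b])[:,:,::-1])
print(manip.get_state()['contact_force'])
E
```

```text
[ 0.51518521  0.42255787 -0.20741016]
```

View pics/c2.png

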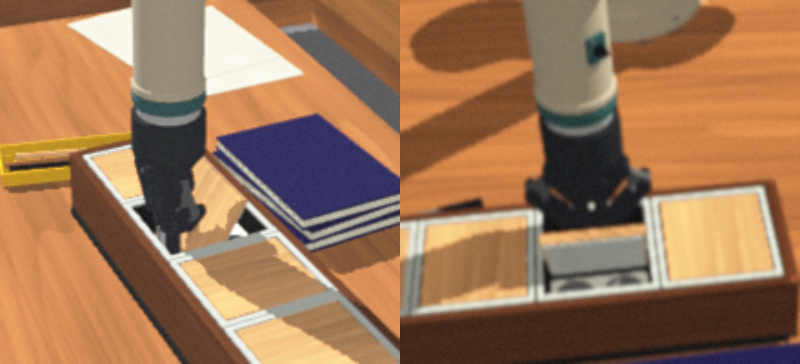

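Both views show the flap well open in bay 3, with the sockets visible. I'll push forward until it reaches the stop.

>>> apply_moves(
  commands=[0,0.07,0,0,0,0,0,0.07,0,0,0,0,0,0,0,0,0,0],
)

```text
clock: 5.55
position: [0.5391, -0.0143, 0.0386]
ee_rot: [-0.002, 0.675, 0.738, -0.001]
contact_force: [-4.1, -1.0, -0.3]
width: 0.0003
```

>>> apply_moves(
  commands=[0,0.07,0,0,0,0,0,0,0,0,0,0],
)

```text
clock: 5.75
position: [0.5393, -0.0143, 0.0385]
ee_rot: [-0.003, 0.675, 0.738, -0.003]
contact_force: [-8.3, -2.8, 2.8]
width: -0.0002
```

Force is rising with almost no motion, which means the stop, and the geometry gives about 1.1 rad. I'll back off 7 mm and go straight up.

>>> apply_moves(
  commands=[0,-0.12,0,0,0,0,0,-0.12,0,0,0,0,0,-0.12,0,0,0,0,0,0,-0.2,0,0,0,0,0,-0.5,0,0,0,0,0,-0.5,0,0,0,0,0,-0.5,0,0,0,0,0,-0.7,0,0,0,0,0,-0.7,0,0,0,0,0,-0.7,0,0,0,0,-0.7,-0.7,0,0,0,0,-0.7,-0.7,0,0,0,0,-0.7,-0.7,0,0,0,0,-0.7,0,0,0,0,0,0,0,0,0,0],
)

```text
clock: 7.25
position: [0.4471, -0.0226, 0.2178]
ee_rot: [0.001, 0.675, 0.738, 0.0]
contact_force: [1.0, 0.4, -0.3]
width: 0.0003
```

```bash
python3 - <<'E'
from rig import manip
import cv2,numpy as np,pickle
A=manip.get_image('side');B=manip.get_image('scene');pickle.dump((A,B),open('d1.pkl','wb'))
a=cv2.resize(A['frame'][150:430,220:560],(400,330));b=cv2.resize(B['frame'][180:400,70:420],(400,330))
cv2.imwrite('pics/c3.png',np.hstack([a,b])[:,:,::-1])
s=manip.get_state();print(s['contact_force'],s['position'],s['clock'])
E
```

```text
[-0.0190382   0.68285078  0.47679098] [ 0.44944048 -0.02268711  0.21703622] 7.35
```

View pics/c3.png

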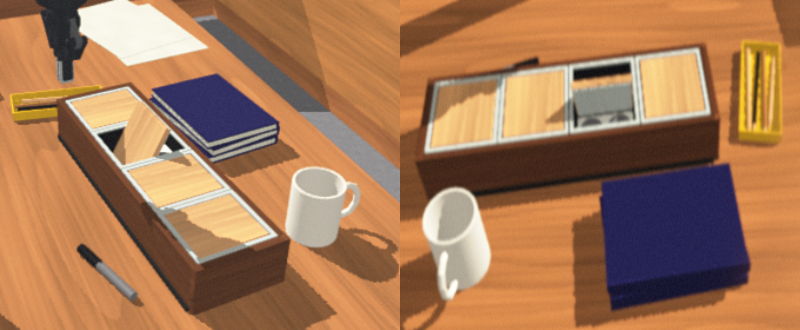

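The hand is clear, the flap stands open in bay 3, and the other objects look unmoved. One enlarged look will give the flap's angle from its raised edge.

```bash
python3 - <<'E'
import pickle,cv2,numpy as np
A,B=pickle.load(open('d1.pkl','rb'))
a=cv2.resize(A['frame'][225:305,290:390],(400,320),interpolation=cv2.INTER_CUBIC);b=cv2.resize(B['frame'][210:290,200:300],(400,320),interpolation=cv2.INTER_CUBIC)
cv2.imwrite('pics/c4.png',np.hstack([a,b])[:,:,::-1])
E
```

```text
(no output)
```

View pics/c4.png

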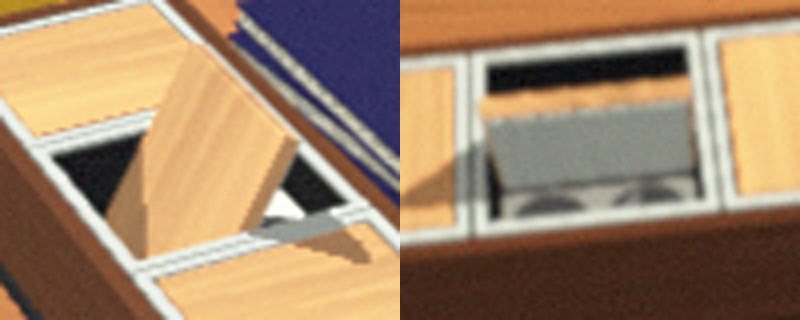

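```bash
python3 - <<'E'
import pickle
from h import *
A,B=pickle.load(open('d1.pkl','rb'));P=[]
for a,b in(((361.75,260),(220.25,234.25)),((338.25,235.5),(272,229.25))):
    o1,q1=ray(A,a);o2,q2=ray(B,b);p,e=tri(o1,q1[0],o2,q2[0]);P.append(p);print(p.round(4),round(e,4))
m=np.mean(P,0);c=np.array([.573,-.0105]);bx=(m[:2]-c)@[.996,.088]
# top far edge: x=.055cos-.006sin, z=-.006+.055sin+.006cos above top
print('box x',bx,'angles from z (top .073/.078):',[round(float(np.arctan2(m[2]-t+.006,bx)-np.arctan2(.006,.055)),3) for t in(.073,.078)])
d=pickle.load(open('d0.pkl','rb'))
for n,i,r in(('side',A,(slice(200,420),slice(470,530))),('scene',B,(slice(290,390),slice(80,380))),('scene',B,(slice(205,280),slice(362,410))),('side',A,(slice(350,410),slice(280,342)))):
    print(n,'mean abs diff',np.abs(d[n]['frame'][r].astype(int)-i['frame'][r]).mean().round(2))
E
```

```text
[ 0.5963 -0.0576  0.1224] 0.002
[0.5885 0.0398 0.1235] 0.0007
box x 0.01948890357759261 angles from z (top .073/.078): [1.127, 1.097]
side mean abs diff 9.49
scene mean abs diff 3.85
scene mean abs diff 2.37
side mean abs diff 2.34
```

The flap measures about 1.10 rad, at its stop. The only notable image difference is near the mug, where the arm's shadow moved. Handing in.

```bash
python3 - <<'E'
from rig import manip
print(manip.sign_off(),manip.get_state()['contact_force'])
E
```

```text
the job is handed in; nothing more can be done
the job is handed in; nothing more can be done
```

The flap was in bay 3, the first panel I pressed. It gave way at about 2 N. I pushed its near edge down and forward to the stop, backed off, raised the hand clear and handed in at about 7.4 s.

- **Flap angle:** triangulating the raised edge in two views gives about 1.10–1.13 rad, against the stop at 1.1. The highest measured force was about 9 N, at the stop.
- **Hand:** it stands clear at z = 0.217 m, in front of the box, and the last force reading was noise, below 1 N.
- **Books, mug, pencil tin and marker:** they look unmoved in the last pictures, but I compared image areas and did not measure their positions. The area around the mug changed most (9.5 grey levels, against 2–4 elsewhere). I put that down to the arm's shadow but did not confirm it.
- **Disagreement:** triangulation put the box top at 73 mm, against 78 mm in the text. First contact came at about 77 mm, which supports the text.

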